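Load the red pattern stamps into the dyer's stamp chute

ROBOT

A 6-joint arm with a two-finger parallel gripper is mounted at the origin on the work surface. World frame = base frame: x ahead of the robot, y to its left, z up, the work surface at z = 0. Lengths are in m, angles in degrees, forces in N, time in s.
With the tool pointing down it reaches from about 0.375 to 0.9 m from the base axis. Payload 3.1 kg.
Tool frame: the origin (TCP) lies at the very end of the fingers, on their centre line; the grasp point (between the pads) lies 19 mm behind it; z points along the fingers, y is the line along which they close (so a half turn about z gives the same grasp; the last joint's range is limited). The gripper opens to 87 mm and grips with 3 to 60 N. Pads are 19 mm wide; open, the fingers measure 117 mm over their backs; the gripper's body (75 mm by 190 mm) begins 51 mm behind the grasp point.
Start: joints at [64.601, 30.224, 82.088, -0, 67.689, -10.227], TCP at [0.164, 0.603, 0.198] pointing down, gripper open.
Joint ranges: [-176.69, 176.69], [-43.24, 126.21], [12.49, 139.97], [-82, 262], [0, 151.66], [-163.58, 163.58]. Speed limits (degrees/s): [159.86, 159.86, 180, 180, 180, 180].

INTERFACE

Orientations are given as a 3x3 rotation matrix whose columns are the frame's x, y, z axes.
In Python, from rig import bot gives the robot as it stands.
- The arm moves only by the tool move_arm, never from a script. Its argument "increments" is a list of rows, each an object with "xyz": the shift along the tool's x, y, z in mm, a list of three; "roll": the turn about the tool's z in rad; "grip": the opening in per cent of the stroke, from 0 (shut) to 100 (fully open). A call has 1 to 5 rows; each row shifts and turns the commanded pose from where the row before left it, along the tool's axes as they then stand; what a row does not reach is not made up. A row lasts 1/12 s, in which the tool goes at most 41.7 mm and 7.16 degrees, less where a joint would pass 70% of its speed; a pose out of reach is approached as far as the arm can. A call is refused whole if a number of a shift passes 41.7 or a number of a turn 0.125, either way. A call with a gripper value outside its range is refused whole. The fingers move at their own pace and stop on an object; the grip force is fixed at half the most. Time passes only in rows, so rows that do not move let the fingers close. It gives the time, the measured TCP pose, the force, the opening and the grip force at its end, in the units of the state.
- bot.read_state(): the state, without advancing time (a new reading comes with each control period).
- bot.capture(name): name is "side" or "top"; returns (picture, depth): 400x640x3 uint8, red, green, blue; 400x640 float32, m along the optical axis (not along the pixel's ray), 0 where there is no reading.
- bot.camera_model(name): a dict with "intrinsics" (3x3 intrinsics, pixels), "D" ([k1, k2, p1, p2, k3] as OpenCV has them; the pictures are not rectified), "rvec" (rotation vector, rad) and "tvec" (3), from world to camera coordinates, as OpenCV has them. Camera axes: x right, y down, z forward; pixel columns grow to the right and rows downward; lengths in m; the calibration is good to about 2 mm. A picture is of the moment at which its call begins. camera_model takes no time and is no camera call.
- bot.hand_in(): hands the job in; it is judged then, once.
Trained networks look in the newest picture that a camera, given by its name, has taken for a name from the list of things; names that differ only in an ending like _2 or _b are one class to them, and where a whole thing is asked for, a point or a joint stands for the part that bears it (a point fixed in the world has none). Each returns a list of dicts, best first, with "conf" (0 to 1); they miss things now and then, are a little off and sometimes report something else, mostly with a low value. They report only what shows in the picture. A call takes as long as a camera call. They do not tell look-alikes from the thing itself.
- bot.spot_in(label, camera): "at" ([x, y, z] in m, in the coordinates of the camera as it stood for that picture, good to about 4 mm: the middle of the surface that is visible of it).
- bot.trace(label, camera): "mask" (400x640 bool, what is visible of it).
The state is a dict: "time_s": time; "joint_positions": joint angles; "qvel": joint speeds; "tau": joint torques, N m; "position": TCP position; "tcp_rot": TCP orientation; "force": force on the tool from outside, world axes, zero at the start; "moment": the same for the moment, N m; "opening": opening from 0.0 (shut) to 1.0 (fully open); "grasp_force": force on a finger pad.
Only numpy, scipy, OpenCV 4.12 (cv2) and the standard library are available. Lean on these libraries where they do the work, as an engineer would, in place of code of your own. Each camera call takes 0.05 s, during which the arm holds its last target. There are 200 camera calls.

TASK

Load the two red-handled pattern stamps into the sloping metal stamp chute, one behind the other, so that both have slid fully down to the stop, lie flat on the bed with the grip on top, and both have their white-banded end up the slope. Leave the blue-handled stamp where it stands.

Things in the scene. Friction and masses are not known exactly. Their poses are not given: they have to be found in the camera images.
- stamp_red1: Red-handled stamp: dark wooden block 72 x 40 x 16 mm (x, y, z), 0.1 to 0.15 kg, with a central bar grip on top 44 long (x), 14 thick (y), 32 tall: 48 mm in all. A 12 mm white band crosses one end of the block. Origin: centre of the underside; z up through the grip, x along the bar to the white-banded end. Starts standing on the table, grip up, turned any way.
- stamp_red2: Other red-handled stamp: dark wooden block 72 x 40 x 16 mm (x, y, z), 0.1 to 0.15 kg, with a central bar grip on top 44 long (x), 14 thick (y), 32 tall: 48 mm in all. A 12 mm white band crosses one end of the block. Origin: centre of the underside; z up through the grip, x along the bar to the white-banded end. Starts standing on the table, grip up, turned any way.
- stamp_blue: Blue-handled hand stamp of the same shape, size and axes as the red ones; not wanted, to be left where it stands.
- chute_bed (a point): Smooth fixed metal trough, lower end of its flat bed: on the centre line at the face of the dark stop plate (27 mm high), 32 mm above the table. x: up the bed, 28 degrees above level, away from the robot; y across; z square to the bed. Bed 52 mm wide; its sides lean outwards, 14 mm high, 72 mm apart at the top. Stamps let go on it slide down by themselves and end up about 36 and 108 mm up x.
- chute_top (a point): The chute's open upper end: on the bed's centre line, 250 mm up the bed from the stop, 149 mm above the table, axes as chute_bed. Same bed and sides all the way; wooden stand below, 270 x 110 mm. Either red stamp may be the lower one.
Not all that is in view belongs to the job. What is shaped like the stamp_red2 but turquoise is not meant.

How it is judged (in metres and radians):
At the end, for the whole second after the job is handed in: Both red stamps at rest on the bed, origins 25 to 125 mm up from the stop, within 15 mm of its centre line, flat within 8 degrees, in line within 15, grip on top, white-banded end up the slope; blue stamp within 30 mm of its start (x of stamp_red1 in the frame of chute_bed between 0.025 and 0.125 m and y of stamp_red1 in the frame of chute_bed between -0.015 and 0.015 m and z of stamp_red1 in the frame of chute_bed between -0.005 and 0.006 m and angle between the z axis of each of stamp_red1, stamp_red2 and the z axis of chute_bed, either way round below 0.15 rad and angle between each of stamp_red1, stamp_red2's own z axis and vertical below 0.7 rad and angle between the x axis of each of stamp_red1, stamp_red2 and the x axis of chute_bed, either way round below 0.26 rad and angle between each of stamp_red1, stamp_red2's own x axis and vertical below 1.3 rad and linear speed of each of stamp_red1, stamp_red2 below 0.02 m/s and x of stamp_red2 in the frame of chute_bed between 0.025 and 0.125 m and y of stamp_red2 in the frame of chute_bed between -0.015 and 0.015 m and z of stamp_red2 in the frame of chute_bed between -0.005 and 0.006 m and distance of stamp_blue from where it was at the start of the episode below 0.03 m); the robot touches nothing.
It fails at once if the blue-handled stamp is moved 30 mm or more from its place (distance of stamp_blue from where it was at the start of the episode above 0.03 m).
It also fails if it takes over 59 s, if anything falls off the work surface, if the arm or the gripper's body presses on something with over 40 N, if the wrist force passes 120 N, or if a joint passes its speed limit or range.

## Working session

There is one attempt and no reset: what is moved stays moved. The work goes in short steps, Python scripts to look and compute and a tool call to move; the robot and the scene stay as the last step left them, time stands still between calls to the robot, and variables do not carry over. Pictures are saved under pics/ and viewed, at most 10 in all, crops included, and the job is handed in when it is done.

Besides the shell and the picture viewer there is one more tool, called after "Emit:" in YAML: its name, and indented under it one key for each argument. move_arm: Moves the arm, as the interface text tells. Its arguments: {"type":"object","properties":{"increments":{"type":"array"}},"required":["increments"]}

```bash
mkdir -p pics; ls; cat > h.py <<'E'
import numpy as np, cv2
from rig import bot
def cam(n):
    m=bot.camera_model(n);K=np.array(m["intrinsics"],float);D=np.array(m["D"],float)
    R=cv2.Rodrigues(np.array(m["rvec"],float))[0];t=np.array(m["tvec"],float).ravel()
    return K,D,R,t
def c2w(n,p):
    K,D,R,t=cam(n);return (np.asarray(p)-t)@R
def px2w(n,uv,d):
    K,D,R,t=cam(n);u=cv2.undistortPoints(np.asarray(uv,float).reshape(-1,1,2),K,D).reshape(-1,2)
    d=np.asarray(d,float).reshape(-1,1);return c2w(n,np.hstack([u*d,d]))
def mask2w(n,mask,depth):
    v,u=np.nonzero(mask&(depth>0));return px2w(n,np.c_[u,v],depth[v,u]),u,v
def w2px(n,P):
    m=bot.camera_model(n);K,D,R,t=cam(n)
    return cv2.projectPoints(np.asarray(P,float).reshape(-1,1,3),np.array(m["rvec"],float),t,K,D)[0].reshape(-1,2)
E
python3 - <<'E'
from h import *
for n in("top","side"):
    p,d=bot.capture(n);cv2.imwrite(f"pics/{n}0.png",p[...,::-1]);np.savez(f"/tmp/{n}0.npz",p=p,d=d)
    K,D,R,t=cam(n);print(n,(-R.T@t).round(3),R[2].round(2))
    for l in("stamp_red1","stamp_blue"):
        for r in bot.spot_in(l,n):print(l,round(r["conf"],2),c2w(n,r["at"]).round(3),w2px(n,c2w(n,r["at"])).round())
print(bot.read_state())
E
```

```text
pics
top [ 0.474 -0.035  1.128] [ 0.03 -0.01 -1.  ]
stamp_red1 0.83 [ 0.369 -0.145  0.018] [[359. 262.]]
stamp_red1 0.77 [ 0.584 -0.149  0.017] [[359. 164.]]
stamp_red1 0.67 [ 0.475 -0.077  0.016] [[327. 214.]]
stamp_blue 0.98 [ 0.452 -0.242  0.018] [[403. 223.]]
side [0.417 0.591 0.859] [ 0.11 -0.64 -0.76]
stamp_red1 0.71 [ 0.476 -0.071  0.018] [[344. 213.]]
stamp_red1 0.6 [ 0.582 -0.145  0.014] [[306. 186.]]
stamp_red1 0.59 [ 0.369 -0.137  0.019] [[391. 197.]]
stamp_blue 0.87 [ 0.45  -0.232  0.014] [[362. 167.]]
stamp_blue 0.49 [ 0.58  -0.145  0.013] [[307. 186.]]
{'time_s': 0.3, 'joint_positions': array([ 6.46023680e+01,  3.02441007e+01,  8.21094635e+01,  1.10369994e-04,
        6.76869629e+01, -1.02298561e+01]), 'qvel': array([ 0.13884751, -0.12479297, -0.19013236, -0.08281153,  0.01882225,
        0.00969928]), 'tau': array([ 3.14710342e-04, -4.39563596e+01, -1.76549971e+01,  6.32809801e-02,
        5.50447649e-02, -1.24956277e-04]), 'position': array([0.1634155 , 0.60299325, 0.19770624]), 'tcp_rot': array([[-9.65163590e-01,  2.61646997e-01, -3.04982578e-04],
       [ 2.61647143e-01,  9.65163388e-01, -6.38205302e-04],
       [ 1.27373518e-04, -6.95770341e-04, -9.99999750e-01]]), 'force': array([0.14191282, 0.62681756, 1.00862419]), 'moment': array([-0.0069256 ,  0.0046099 ,  0.01903844]), 'grasp_force': 0.0, 'opening': 0.9991511782682149}
```

View pics/top0.png

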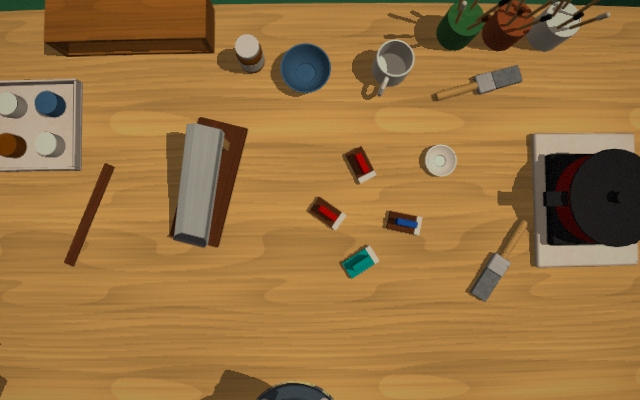

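```bash
python3 - <<'E'
import cv2
p=cv2.imread("pics/top0.png")[130:290,250:450]
cv2.imwrite("pics/crop0.png",cv2.resize(p,None,fx=3.75,fy=3.75,interpolation=cv2.INTER_CUBIC))
E
```

```text
(no output)
```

View pics/crop0.png

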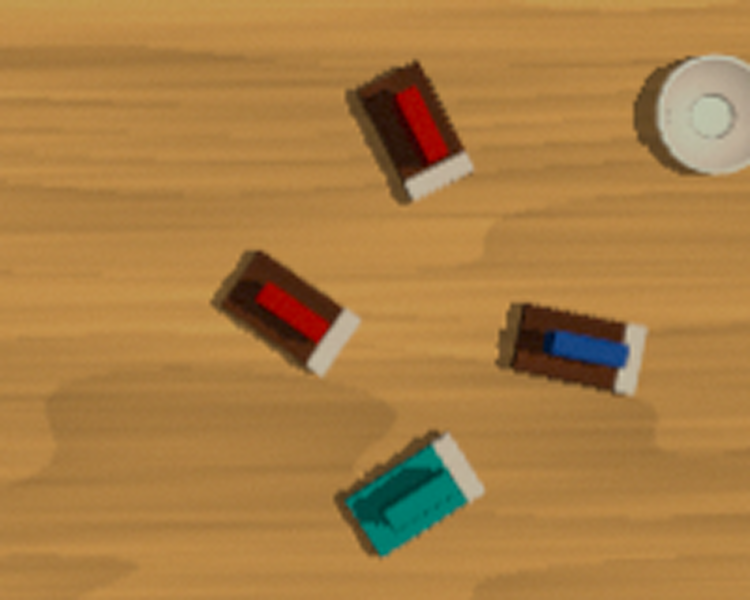

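View pics/side0.png

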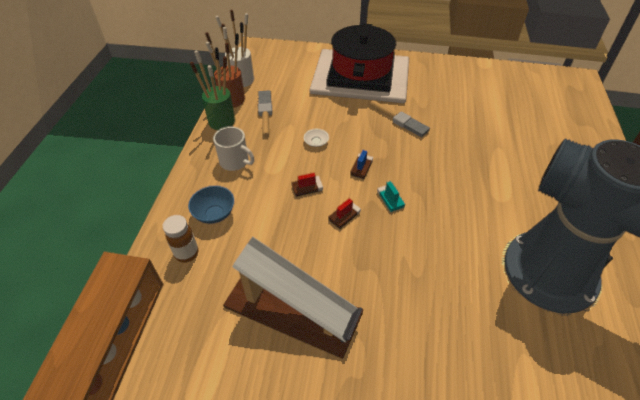

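The top picture shows the red stamps at about (361,165) and (327,213), with their white bands at the lower right. The blue one is at (404,223), the turquoise look-alike at (359,262), and the chute runs from its upper end at (205,122) to the stop at (190,243). The crop and the side view agree with this. Next I measure the exact poses.

```bash
python3 - <<'E'
from h import *
z=np.load("/tmp/top0.npz");p,d=z["p"],z["d"]
ms=[]
bot.capture("top")
for r in bot.trace("stamp_red1","top"):
    m=r["mask"];P,u,v=mask2w("top",m,d)
    c=p[v,u].astype(int)
    red=(c[:,0]>120)&(c[:,1]<60)&(c[:,2]<60); wh=(c.min(1)>130)
    low=(P[:,2]>.006)&(P[:,2]<.026)
    if low.sum()<20: continue
    rc=cv2.minAreaRect((P[low,:2]*1000).astype(np.float32))
    print("conf",round(r["conf"],2),"n",m.sum(),"rect",np.round(rc[0],1),np.round(rc[1],1),round(rc[2],1))
    if red.sum()>5 and wh.sum()>3:
        R_=P[red&(P[:,2]>.038)];W=P[wh]
        print("  red",np.median(R_,0).round(3),"white",np.median(W,0).round(3))
        b=np.array(rc[0])/1000; dv=W.mean(0)[:2]-b; print("  heading",np.degrees(np.arctan2(dv[1],dv[0])).round(1),"dist",np.hypot(*dv).round(3))
        rr=cv2.minAreaRect((R_[:,:2]*1000).astype(np.float32));print("  barrect",np.round(rr[0],1),np.round(rr[1],1),round(rr[2],1), "zmax",P[:,2].max().round(3))
# chute
m=np.zeros_like(d,bool);m[112:252,160:252]=True
P,u,v=mask2w("top",m,d);P=P[P[:,2]>.022]
rng=np.random.default_rng(0);best=None
for _ in range(3000):
    a=P[rng.choice(len(P),3,False)];n=np.cross(a[1]-a[0],a[2]-a[0]);L=np.linalg.norm(n)
    if L<1e-5: continue
    n=n/L*np.sign(n[2]);
    if abs(np.degrees(np.arccos(n[2]))-28)>4: continue
    k=np.abs((P-a[0])@n)<.0025
    if best is None or k.sum()>best.sum():best=k
for _ in range(3):
    Q=P[best];c=Q.mean(0);n=np.linalg.svd(Q-c)[2][2];n*=np.sign(n[2]);best=np.abs((P-c)@n)<.0025
print("tilt",np.degrees(np.arccos(n[2])).round(2),"n",best.sum(),len(P))
x=np.array([0,0,1])-n[2]*n;x/=np.linalg.norm(x);y=np.cross(n,x)
Q=P[best];s=(Q-c)@np.c_[x,y]*1000
# inlier across widths, per-slice along x; walls centre as well
A=(P-c)@np.c_[x,y,n]*1000
for lo in range(-120,130,30):
    k=(A[:,0]>lo)&(A[:,0]<lo+30);b=k&(np.abs(A[:,2])<2.5);w=k&(A[:,2]>9)&(A[:,2]<18)
    print(lo,np.percentile(A[b,1],[2,98]).round(1) if b.sum()>5 else 0,np.percentile(A[w,1],[2,98]).round(1) if w.sum()>5 else 0,w.sum())
print("c",c.round(4),"x",x.round(3),"y",y.round(3),"heading",np.degrees(np.arctan2(x[1],x[0])).round(2))
print("xrange",np.percentile(s[:,0],[.5,1,99,99.5]).round(1))
k=(A[:,0]<-90)&(A[:,2]>15);print("stop pts",k.sum(),P[k].mean(0).round(3) if k.any() else "",A[k].mean(0).round(1) if k.any() else "")
print(w2px("top",[c,c+.1*x]).round())
E
```

```text
conf 0.86 n 576 rect [ 370.2 -148.6] [39.  71.2] 32.0
conf 0.79 n 596 rect [ 581.7 -152.5] [70.8 40.7] 25.8
  red [ 0.582 -0.153  0.048] white [ 0.555 -0.166  0.016]
  heading -153.6 dist 0.03
  barrect [ 582.6 -153.2] [41.9 12.3] 25.5 zmax 0.053
conf 0.75 n 570 rect [475.4 -78. ] [70.1 40. ] 55.5
  red [ 0.477 -0.079  0.048] white [ 0.459 -0.101  0.016]
  heading -123.4 dist 0.029
  barrect [477.2 -78.2] [42.4 12.4] 53.0 zmax 0.053
tilt 27.9 n 2507 4356
-120 [-28.3  25.7] [-39.3  35.6] 62
-90 [-27.6  25.6] [-39.2  35.8] 80
-60 [-27.3  26.4] [-36.9  35.7] 63
-30 [-25.9  25.8] [-36.7  36.5] 75
0 [-24.5  25.4] [-36.4  36. ] 84
30 [-24.7  26.2] [-36.3  36.6] 79
60 [-25.8  26.7] [-35.7  36.7] 83
90 [-26.3  27.2] [-35.7  37.5] 79
120 0 0 0
c [0.5464 0.183  0.0942] x [ 0.853 -0.231  0.468] y [0.261 0.965 0.   ] heading -15.15
xrange [-131.6 -130.1  117.3  117.8]
stop pts 179 [0.424 0.214 0.053] [-131.5   -2.    22.6]
[[200. 180.]
 [206. 135.]]
```

Everything matches the given sizes: grip top at 48 mm, block 71x40 mm, bed tilt 27.9°, stop at 32 mm. In world coordinates:
- Stop: (0.433, 0.212), bed heading −14.5°.
- Red stamp A: (0.582, −0.153), heading −154°.
- Red stamp B: (0.476, −0.078), heading −125°.

I go above B first and turn the tool.

Emit:
move_arm:
  increments:
    - {"xyz":[-24,-29,0],"roll":0,"grip":100}
    - {"xyz":[-24,-29,0],"roll":0,"grip":100}
    - {"xyz":[-24,-29,0],"roll":0,"grip":100}
    - {"xyz":[-24,-29,0],"roll":0,"grip":100}
    - {"xyz":[-24,-29,0],"roll":0,"grip":100}

```text
time_s: 0.82
position: [0.2417, 0.4304, 0.1982]
tcp_rot: [[-0.965, 0.261, 0.0], [0.261, 0.965, 0.0], [-0.0, 0.0, -1.0]]
force: [0.9, -0.3, 0.4]
opening: 1.0
grasp_force: 0.0
```

Emit:
move_arm:
  increments:
    - {"xyz":[-24,-29,0],"roll":0,"grip":100}
    - {"xyz":[-24,-29,0],"roll":0,"grip":100}
    - {"xyz":[-24,-29,0],"roll":0,"grip":100}
    - {"xyz":[-24,-29,0],"roll":0,"grip":100}
    - {"xyz":[-24,-29,0],"roll":0,"grip":100}

```text
time_s: 1.23
position: [0.3198, 0.259, 0.1984]
tcp_rot: [[-0.965, 0.261, 0.001], [0.261, 0.965, 0.0], [-0.001, 0.001, -1.0]]
force: [0.8, 0.8, -0.2]
opening: 1.0
grasp_force: 0.0
```

Emit:
move_arm:
  increments:
    - {"xyz":[-24,-29,0],"roll":0,"grip":100}
    - {"xyz":[-24,-29,0],"roll":0,"grip":100}
    - {"xyz":[-24,-29,0],"roll":0,"grip":100}
    - {"xyz":[-24,-29,0],"roll":0,"grip":100}
    - {"xyz":[-24,-29,0],"roll":0,"grip":100}

```text
time_s: 1.65
position: [0.3977, 0.0873, 0.1984]
tcp_rot: [[-0.965, 0.262, 0.001], [0.262, 0.965, 0.0], [-0.001, 0.0, -1.0]]
force: [1.1, 1.0, 1.2]
opening: 1.002
grasp_force: 0.0
```

Emit:
move_arm:
  increments:
    - {"xyz":[-24,-29,0],"roll":0,"grip":100}
    - {"xyz":[-24,-29,0],"roll":0,"grip":100}
    - {"xyz":[-24,-29,0],"roll":0,"grip":100}
    - {"xyz":[-24,-29,0],"roll":0,"grip":100}
    - {"xyz":[-24,-29,0],"roll":0,"grip":100}

```text
time_s: 2.07
position: [0.4756, -0.0842, 0.1983]
tcp_rot: [[-0.965, 0.262, 0.001], [0.262, 0.965, -0.0], [-0.001, 0.0, -1.0]]
force: [0.4, 0.5, 0.6]
opening: 1.0
grasp_force: 0.0
```

Emit:
move_arm:
  increments:
    - {"xyz":[0,0,0],"roll":0.12,"grip":60}
    - {"xyz":[0,0,0],"roll":0.12,"grip":60}
    - {"xyz":[0,0,0],"roll":0.12,"grip":60}
    - {"xyz":[0,0,0],"roll":0.12,"grip":60}
    - {"xyz":[0,0,0],"roll":0.12,"grip":60}

```text
time_s: 2.48
position: [0.475, -0.0824, 0.1981]
tcp_rot: [[-0.644, 0.765, 0.0], [0.765, 0.644, -0.0], [-0.0, 0.0, -1.0]]
force: [-0.6, -0.2, -1.3]
opening: 0.707
grasp_force: 0.0
```

Emit:
move_arm:
  increments:
    - {"xyz":[0,0,0],"roll":0.12,"grip":60}
    - {"xyz":[0,0,0],"roll":0.12,"grip":60}
    - {"xyz":[0,0,0],"roll":0.12,"grip":60}
    - {"xyz":[0,0,0],"roll":0.12,"grip":60}
    - {"xyz":[0,0,0],"roll":0.12,"grip":60}

```text
time_s: 2.9
position: [0.4751, -0.0822, 0.1982]
tcp_rot: [[-0.1, 0.995, 0.0], [0.995, 0.1, -0.0], [-0.0, 0.0, -1.0]]
force: [0.2, 0.3, 0.1]
opening: 0.604
grasp_force: 0.0
```

Emit:
move_arm:
  increments:
    - {"xyz":[0,0,0],"roll":0.12,"grip":60}
    - {"xyz":[0,0,0],"roll":0.12,"grip":60}
    - {"xyz":[0,0,0],"roll":0.12,"grip":60}
    - {"xyz":[0,0,0],"roll":0.12,"grip":60}
    - {"xyz":[0,0,0],"roll":0.12,"grip":60}

```text
time_s: 3.32
position: [0.4751, -0.0822, 0.1982]
tcp_rot: [[0.479, 0.878, 0.0], [0.878, -0.479, -0.0], [0.0, 0.0, -1.0]]
force: [0.8, -0.2, 0.3]
opening: 0.6
grasp_force: 0.0
```

Emit:
move_arm:
  increments:
    - {"xyz":[0,0,0],"roll":0.12,"grip":60}
    - {"xyz":[4,-1.5,30],"roll":0,"grip":60}
    - {"xyz":[0,0,38],"roll":0,"grip":60}
    - {"xyz":[0,0,38],"roll":0,"grip":60}
    - {"xyz":[0,0,38],"roll":0,"grip":60}

```text
time_s: 3.73
position: [0.477, -0.0783, 0.0534]
tcp_rot: [[0.576, 0.817, 0.003], [0.817, -0.576, -0.001], [0.001, 0.003, -1.0]]
force: [0.4, -0.9, -0.4]
opening: 0.6
grasp_force: 0.0
```

Emit:
move_arm:
  increments:
    - {"xyz":[0,0,20],"roll":0,"grip":60}
    - {"xyz":[0,0,13],"roll":0,"grip":60}
    - {"xyz":[0,0,0],"roll":0,"grip":60}
    - {"xyz":[0,0,0],"roll":0,"grip":0}
    - {"xyz":[0,0,0],"roll":0,"grip":0}

```text
time_s: 4.15
position: [0.477, -0.0784, 0.0218]
tcp_rot: [[0.576, 0.817, 0.002], [0.817, -0.576, -0.001], [0.0, 0.002, -1.0]]
force: [0.1, 0.7, 1.3]
opening: 0.519
grasp_force: 0.0
```

Emit:
move_arm:
  increments:
    - {"xyz":[0,0,0],"roll":0,"grip":0}
    - {"xyz":[0,0,0],"roll":0,"grip":0}
    - {"xyz":[0,0,0],"roll":0,"grip":0}
    - {"xyz":[0,0,0],"roll":0,"grip":0}

```text
time_s: 4.48
position: [0.4766, -0.0782, 0.0218]
tcp_rot: [[0.576, 0.817, 0.001], [0.817, -0.576, -0.001], [0.0, 0.002, -1.0]]
force: [0.8, -0.8, -0.2]
opening: 0.228
grasp_force: 0.0
```

Emit:
move_arm:
  increments:
    - {"xyz":[0,0,0],"roll":0,"grip":0}
    - {"xyz":[0,0,0],"roll":0,"grip":0}
    - {"xyz":[0,0,0],"roll":0,"grip":0}
    - {"xyz":[0,0,-10],"roll":0,"grip":0}
    - {"xyz":[0,0,-20],"roll":0,"grip":0}

```text
time_s: 4.9
position: [0.474, -0.0773, 0.05]
tcp_rot: [[0.576, 0.817, -0.006], [0.817, -0.576, 0.002], [-0.001, -0.006, -1.0]]
force: [-0.7, 1.1, -1.2]
opening: 0.147
grasp_force: 30.0
```

The grip holds at 30 N. Next: lift, carry over the chute and turn.

Emit:
move_arm:
  increments:
    - {"xyz":[0,0,-35],"roll":0,"grip":0}
    - {"xyz":[0,0,-35],"roll":0,"grip":0}
    - {"xyz":[0,0,-35],"roll":0,"grip":0}
    - {"xyz":[0,0,-35],"roll":0,"grip":0}
    - {"xyz":[0,0,-20],"roll":0,"grip":0}

```text
time_s: 5.32
position: [0.4769, -0.0782, 0.2151]
tcp_rot: [[0.576, 0.817, 0.004], [0.817, -0.576, -0.002], [0.001, 0.005, -1.0]]
force: [0.9, -1.0, -1.9]
opening: 0.148
grasp_force: 30.0
```

Emit:
move_arm:
  increments:
    - {"xyz":[29.5,-17.5,0],"roll":0,"grip":0}
    - {"xyz":[29.5,-17.5,0],"roll":0,"grip":0}
    - {"xyz":[29.5,-17.5,0],"roll":0,"grip":0}
    - {"xyz":[29.5,-17.5,0],"roll":0,"grip":0}

```text
time_s: 5.65
position: [0.4859, 0.06, 0.2116]
tcp_rot: [[0.577, 0.817, -0.001], [0.817, -0.577, 0.0], [-0.0, -0.001, -1.0]]
force: [1.0, 0.1, -1.3]
opening: 0.148
grasp_force: 30.0
```

Emit:
move_arm:
  increments:
    - {"xyz":[29.5,-17.5,0],"roll":0,"grip":0}
    - {"xyz":[29.5,-17.5,0],"roll":0,"grip":0}
    - {"xyz":[29.5,-17.5,0],"roll":0,"grip":0}
    - {"xyz":[29.5,-17.5,0],"roll":0,"grip":0}

```text
time_s: 5.98
position: [0.4964, 0.1971, 0.2113]
tcp_rot: [[0.576, 0.817, -0.001], [0.817, -0.576, -0.0], [-0.001, -0.001, -1.0]]
force: [0.9, -0.0, -1.3]
opening: 0.146
grasp_force: 30.0
```

Emit:
move_arm:
  increments:
    - {"xyz":[0,0,0],"roll":-0.12,"grip":0}
    - {"xyz":[0,0,0],"roll":-0.12,"grip":0}
    - {"xyz":[0,0,0],"roll":-0.12,"grip":0}
    - {"xyz":[0,0,0],"roll":-0.12,"grip":0}
    - {"xyz":[0,0,0],"roll":-0.12,"grip":0}

```text
time_s: 6.4
position: [0.4965, 0.1956, 0.2111]
tcp_rot: [[0.007, 1.0, -0.002], [1.0, -0.007, -0.0], [-0.0, -0.002, -1.0]]
force: [-1.0, 0.7, -1.0]
opening: 0.147
grasp_force: 30.0
```

Emit:
move_arm:
  increments:
    - {"xyz":[0,0,0],"roll":-0.12,"grip":0}
    - {"xyz":[0,0,0],"roll":-0.12,"grip":0}
    - {"xyz":[0,0,0],"roll":-0.12,"grip":0}
    - {"xyz":[0,0,0],"roll":-0.12,"grip":0}
    - {"xyz":[0,0,0],"roll":-0.12,"grip":0}

```text
time_s: 6.82
position: [0.4965, 0.1954, 0.2111]
tcp_rot: [[-0.558, 0.83, -0.002], [0.83, 0.558, -0.0], [0.001, -0.002, -1.0]]
force: [-0.9, 0.0, -1.1]
opening: 0.149
grasp_force: 30.0
```

Emit:
move_arm:
  increments:
    - {"xyz":[0,0,0],"roll":-0.12,"grip":0}
    - {"xyz":[0,0,0],"roll":-0.12,"grip":0}
    - {"xyz":[0,0,0],"roll":-0.12,"grip":0}
    - {"xyz":[0,0,0],"roll":-0.12,"grip":0}
    - {"xyz":[0,0,0],"roll":-0.12,"grip":0}

```text
time_s: 7.23
position: [0.4965, 0.1953, 0.2111]
tcp_rot: [[-0.929, 0.37, -0.002], [0.37, 0.929, -0.0], [0.002, -0.001, -1.0]]
force: [-0.4, -0.4, -1.1]
opening: 0.142
grasp_force: 30.0
```

Emit:
move_arm:
  increments:
    - {"xyz":[0,0,0],"roll":-0.12,"grip":0}
    - {"xyz":[0,0,0],"roll":0,"grip":0}

```text
time_s: 7.4
position: [0.4966, 0.1953, 0.2111]
tcp_rot: [[-0.966, 0.26, -0.002], [0.26, 0.966, -0.0], [0.001, -0.001, -1.0]]
force: [0.4, 0.3, -0.6]
opening: 0.147
grasp_force: 30.0
```

```bash
python3 - <<'E'
from h import *
ims=[]
for n in("top","side"):
    p,d=bot.capture(n);P=w2px(n,[[.5,.195,.15]])[0].astype(int)
    c=p[max(P[1]-75,0):P[1]+75,max(P[0]-75,0):P[0]+75,::-1];ims.append(cv2.resize(c,(390,390)))
cv2.imwrite("pics/hold.png",np.hstack(ims))
E
```

```text
(no output)
```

View pics/hold.png

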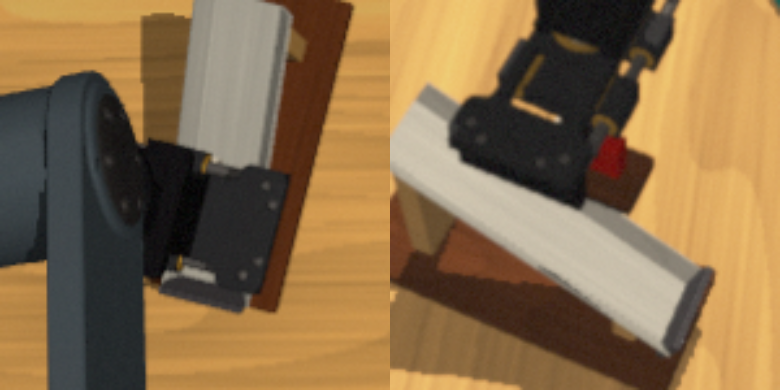

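The stamp (red grip at about (610,155) in the right half) hangs level over the trough, lined up with it. Next I lower it until its up-slope edge touches the bed.

Emit:
move_arm:
  increments:
    - {"xyz":[-1,0,30],"roll":-0.01,"grip":0}
    - {"xyz":[0,0,30],"roll":0,"grip":0}
    - {"xyz":[0,0,25],"roll":0,"grip":0}
    - {"xyz":[0,0,10],"roll":0,"grip":0}
    - {"xyz":[0,0,3],"roll":0,"grip":0}

```text
time_s: 7.92
position: [0.4969, 0.1949, 0.1112]
tcp_rot: [[-0.967, 0.254, -0.005], [0.254, 0.967, -0.001], [0.005, -0.002, -1.0]]
force: [-0.3, 0.2, -0.7]
opening: 0.152
grasp_force: 30.0
```

Emit:
move_arm:
  increments:
    - {"xyz":[0,0,3],"roll":0,"grip":0}
    - {"xyz":[0,0,3],"roll":0,"grip":0}

```text
time_s: 8.08
position: [0.4998, 0.1955, 0.108]
tcp_rot: [[-0.968, 0.253, 0.003], [0.253, 0.968, 0.0], [-0.002, 0.001, -1.0]]
force: [0.4, 1.1, -0.2]
opening: 0.146
grasp_force: 30.0
```

Emit:
move_arm:
  increments:
    - {"xyz":[0,0,2],"roll":0,"grip":0}
    - {"xyz":[0,0,2],"roll":0,"grip":0}
    - {"xyz":[0,0,0],"roll":0,"grip":0}

```text
time_s: 8.33
position: [0.4972, 0.1963, 0.1051]
tcp_rot: [[-0.968, 0.253, -0.002], [0.253, 0.968, 0.002], [0.002, 0.001, -1.0]]
force: [-6.2, 2.7, 11.1]
opening: 0.149
grasp_force: 30.0
```

Emit:
move_arm:
  increments:
    - {"xyz":[2,0,3],"roll":0,"grip":0}
    - {"xyz":[2,0,3],"roll":0,"grip":0}

```text
time_s: 8.5
position: [0.4931, 0.1974, 0.0996]
tcp_rot: [[-0.967, 0.253, -0.001], [0.253, 0.967, 0.002], [0.002, 0.001, -1.0]]
force: [-7.3, 3.8, 11.1]
opening: 0.151
grasp_force: 30.0
```

The force stays at 11 N while the tool sinks, so the stamp is turning in the grip as wanted. I keep going.

Emit:
move_arm:
  increments:
    - {"xyz":[2,0,3],"roll":0,"grip":0}
    - {"xyz":[2,0,3],"roll":0,"grip":0}
    - {"xyz":[2,0,3],"roll":0,"grip":0}

```text
time_s: 8.75
position: [0.4869, 0.199, 0.09]
tcp_rot: [[-0.968, 0.253, -0.002], [0.253, 0.968, 0.002], [0.003, 0.001, -1.0]]
force: [-6.6, 2.8, 7.9]
opening: 0.15
grasp_force: 30.0
```

```bash
python3 - <<'E'
from h import *
p,d=bot.capture("side");P=w2px("side",[[.5,.195,.1]])[0].astype(int)
cv2.imwrite("pics/press.png",cv2.resize(p[P[1]-60:P[1]+60,P[0]-60:P[0]+60,::-1],(540,540),interpolation=cv2.INTER_CUBIC))
E
```

```text
(no output)
```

View pics/press.png

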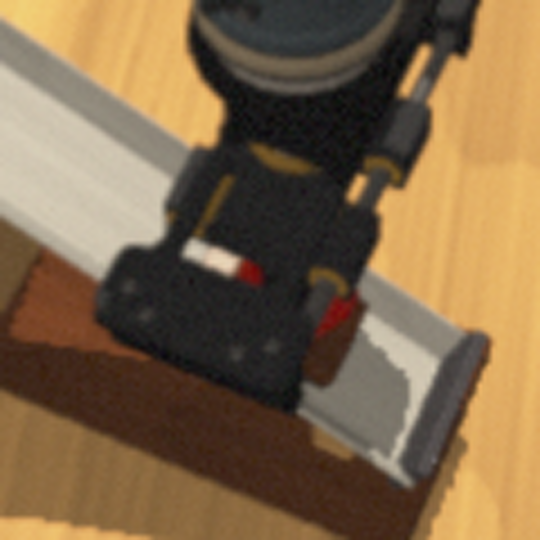

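The picture shows the stamp tilted: its lower block end is near the bed at (330,350), with clear bed down to the stop. Now I release it and raise the tool.

Emit:
move_arm:
  increments:
    - {"xyz":[1,0,2],"roll":0,"grip":0}
    - {"xyz":[0,0,0],"roll":0,"grip":40}
    - {"xyz":[0,0,0],"roll":0,"grip":40}
    - {"xyz":[0,0,0],"roll":0,"grip":40}
    - {"xyz":[0,0,0],"roll":0,"grip":40}

```text
time_s: 9.22
position: [0.4892, 0.198, 0.0867]
tcp_rot: [[-0.968, 0.252, 0.002], [0.252, 0.968, 0.0], [-0.002, 0.001, -1.0]]
force: [-0.5, -0.4, 0.6]
opening: 0.354
grasp_force: 0.0
```

Emit:
move_arm:
  increments:
    - {"xyz":[0,0,-10],"roll":0,"grip":40}
    - {"xyz":[0,0,-30],"roll":0,"grip":60}
    - {"xyz":[0,0,-40],"roll":0,"grip":60}
    - {"xyz":[0,0,-38],"roll":0,"grip":60}

```text
time_s: 9.55
position: [0.4876, 0.1977, 0.2056]
tcp_rot: [[-0.968, 0.252, -0.001], [0.252, 0.968, -0.0], [0.001, -0.001, -1.0]]
force: [1.4, 0.4, 0.2]
opening: 0.54
grasp_force: 0.0
```

Emit:
move_arm:
  increments:
    - {"xyz":[-18,-31.5,0],"roll":0,"grip":60}
    - {"xyz":[-18,-31.5,0],"roll":0,"grip":60}
    - {"xyz":[-18,-31.5,0],"roll":0,"grip":60}
    - {"xyz":[-18,-31.5,0],"roll":0,"grip":60}
    - {"xyz":[-18,-31.5,0],"roll":0,"grip":60}

```text
time_s: 9.97
position: [0.5359, 0.0212, 0.2052]
tcp_rot: [[-0.968, 0.252, 0.002], [0.252, 0.968, -0.0], [-0.002, 0.0, -1.0]]
force: [0.2, 0.1, 0.0]
opening: 0.599
grasp_force: 0.0
```

Emit:
move_arm:
  increments:
    - {"xyz":[-18,-31.5,0],"roll":0,"grip":60}
    - {"xyz":[-18,-31.5,0],"roll":0,"grip":60}
    - {"xyz":[-18,-31.5,0],"roll":0,"grip":60}
    - {"xyz":[-18,-31.5,0],"roll":0,"grip":60}
    - {"xyz":[-18,-31.5,0],"roll":0,"grip":60}

```text
time_s: 10.38
position: [0.5831, -0.1544, 0.205]
tcp_rot: [[-0.968, 0.253, 0.001], [0.253, 0.968, -0.0], [-0.001, -0.0, -1.0]]
force: [1.4, 0.1, -0.9]
opening: 0.6
grasp_force: 0.0
```

Emit:
move_arm:
  increments:
    - {"xyz":[0,0,0],"roll":0.122,"grip":60}
    - {"xyz":[0,0,0],"roll":0.122,"grip":60}
    - {"xyz":[0,0,0],"roll":0.122,"grip":60}
    - {"xyz":[0,0,0],"roll":0.122,"grip":60}
    - {"xyz":[0,0,0],"roll":0.122,"grip":60}

```text
time_s: 10.8
position: [0.5828, -0.1528, 0.2047]
tcp_rot: [[-0.644, 0.765, 0.0], [0.765, 0.644, -0.0], [-0.001, 0.0, -1.0]]
force: [0.5, -0.4, -0.4]
opening: 0.601
grasp_force: 0.0
```

Emit:
move_arm:
  increments:
    - {"xyz":[0,0,0],"roll":0.122,"grip":60}
    - {"xyz":[0,0,0],"roll":0.122,"grip":60}
    - {"xyz":[0,0,0],"roll":0.122,"grip":60}
    - {"xyz":[0,0,0],"roll":0.122,"grip":60}
    - {"xyz":[0,0,0],"roll":0.122,"grip":60}

```text
time_s: 11.22
position: [0.5828, -0.1525, 0.2049]
tcp_rot: [[-0.089, 0.996, 0.001], [0.996, 0.089, -0.0], [-0.0, 0.001, -1.0]]
force: [-0.3, 0.4, 0.5]
opening: 0.601
grasp_force: 0.0
```

Emit:
move_arm:
  increments:
    - {"xyz":[0,0,0],"roll":0.122,"grip":60}
    - {"xyz":[0,0,0],"roll":0.122,"grip":60}
    - {"xyz":[0,0,0],"roll":0.122,"grip":60}
    - {"xyz":[0,0,0],"roll":0.122,"grip":60}
    - {"xyz":[0,0,0],"roll":0.122,"grip":60}

```text
time_s: 11.63
position: [0.5828, -0.1525, 0.2048]
tcp_rot: [[0.497, 0.868, 0.001], [0.868, -0.497, -0.0], [-0.0, 0.001, -1.0]]
force: [0.7, 0.6, 0.9]
opening: 0.598
grasp_force: 0.0
```

Emit:
move_arm:
  increments:
    - {"xyz":[0,0,0],"roll":0.122,"grip":60}
    - {"xyz":[0,0,0],"roll":0.122,"grip":60}
    - {"xyz":[0,0,0],"roll":0.122,"grip":60}
    - {"xyz":[0,0,0],"roll":0.122,"grip":60}
    - {"xyz":[0,0,0],"roll":0.122,"grip":60}

```text
time_s: 12.05
position: [0.5828, -0.1525, 0.2048]
tcp_rot: [[0.905, 0.426, 0.001], [0.426, -0.905, -0.0], [0.0, 0.001, -1.0]]
force: [-0.4, 0.2, -0.5]
opening: 0.6
grasp_force: 0.0
```

```bash
python3 - <<'E'
from h import *
s=bot.read_state();print(s["position"].round(4),s["joint_positions"].round(1))
ims=[]
for n in("top","side"):
    p,d=bot.capture(n);P=w2px(n,[[.5,.195,.08]])[0].astype(int)
    ims.append(cv2.resize(p[P[1]-75:P[1]+75,P[0]-75:P[0]+75,::-1],(390,390),interpolation=cv2.INTER_CUBIC))
    if n=="top":np.savez("/tmp/top1.npz",p=p,d=d)
cv2.imwrite("pics/one.png",np.hstack(ims))
E
```

```text
[ 0.5828 -0.1525  0.2048] [-25.3  28.   85.   -0.   66.9  39.5]
```

View pics/one.png

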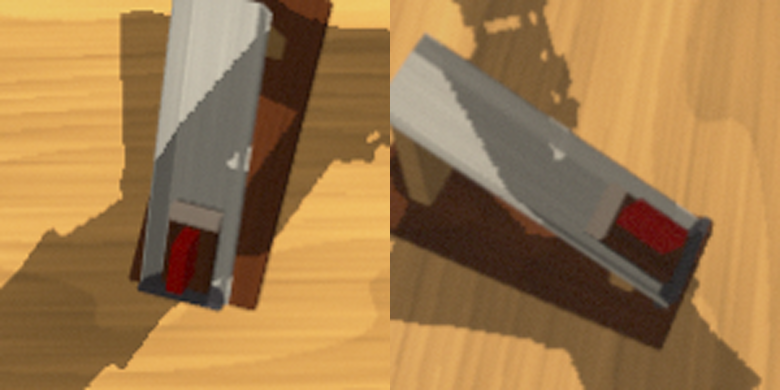

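The first stamp lies flat at the stop, with its white band up the slope at (193,210) in the left half. Now I fetch the second one.

Emit:
move_arm:
  increments:
    - {"xyz":[0,0,40],"roll":0,"grip":60}
    - {"xyz":[0,0,40],"roll":0,"grip":60}
    - {"xyz":[0,0,40],"roll":0,"grip":60}
    - {"xyz":[0,0,35],"roll":0,"grip":60}
    - {"xyz":[0,0,18],"roll":0,"grip":60}

```text
time_s: 12.57
position: [0.5802, -0.1512, 0.0273]
tcp_rot: [[0.9, 0.435, -0.006], [0.435, -0.9, 0.003], [-0.004, -0.005, -1.0]]
force: [-0.7, 1.1, 0.5]
opening: 0.602
grasp_force: 0.0
```

Emit:
move_arm:
  increments:
    - {"xyz":[0,0,10],"roll":0,"grip":60}
    - {"xyz":[0,0,0],"roll":0,"grip":0}
    - {"xyz":[0,0,0],"roll":0,"grip":0}
    - {"xyz":[0,0,0],"roll":0,"grip":0}
    - {"xyz":[0,0,0],"roll":0,"grip":0}

```text
time_s: 12.98
position: [0.5843, -0.1529, 0.0231]
tcp_rot: [[0.902, 0.433, 0.004], [0.433, -0.902, -0.002], [0.003, 0.003, -1.0]]
force: [-0.2, 0.2, -0.4]
opening: 0.38
grasp_force: 0.0
```

Emit:
move_arm:
  increments:
    - {"xyz":[0,0,0],"roll":0,"grip":0}
    - {"xyz":[0,0,0],"roll":0,"grip":0}
    - {"xyz":[0,0,0],"roll":0,"grip":0}
    - {"xyz":[0,0,0],"roll":0,"grip":0}
    - {"xyz":[0,0,0],"roll":0,"grip":0}

```text
time_s: 13.4
position: [0.5832, -0.1525, 0.0219]
tcp_rot: [[0.902, 0.432, 0.001], [0.432, -0.902, -0.001], [0.001, 0.001, -1.0]]
force: [-0.2, -0.3, 4.9]
opening: 0.143
grasp_force: 30.0
```

Emit:
move_arm:
  increments:
    - {"xyz":[0,0,-10],"roll":0,"grip":0}
    - {"xyz":[0,0,-30],"roll":0,"grip":0}
    - {"xyz":[0,0,-40],"roll":0,"grip":0}
    - {"xyz":[0,0,-40],"roll":0,"grip":0}
    - {"xyz":[0,0,-40],"roll":0,"grip":0}

```text
time_s: 13.82
position: [0.5818, -0.1517, 0.1824]
tcp_rot: [[0.902, 0.432, -0.002], [0.432, -0.902, 0.001], [-0.001, -0.002, -1.0]]
force: [0.5, -0.0, -1.3]
opening: 0.143
grasp_force: 30.0
```

Emit:
move_arm:
  increments:
    - {"xyz":[0,0,-40],"roll":0,"grip":0}
    - {"xyz":[0,0,-20],"roll":0,"grip":0}

```text
time_s: 13.98
position: [0.5846, -0.1529, 0.2469]
tcp_rot: [[0.902, 0.432, 0.007], [0.432, -0.902, -0.003], [0.005, 0.006, -1.0]]
force: [0.9, -0.2, -0.8]
opening: 0.138
grasp_force: 30.0
```

Emit:
move_arm:
  increments:
    - {"xyz":[12.5,-30.5,0],"roll":0,"grip":0}
    - {"xyz":[12.5,-30.5,0],"roll":0,"grip":0}
    - {"xyz":[12.5,-30.5,0],"roll":0,"grip":0}
    - {"xyz":[12.5,-30.5,0],"roll":0,"grip":0}
    - {"xyz":[12.5,-30.5,0],"roll":0,"grip":0}

```text
time_s: 14.4
position: [0.5722, 0.0138, 0.2412]
tcp_rot: [[0.902, 0.432, -0.001], [0.432, -0.902, 0.0], [-0.001, -0.001, -1.0]]
force: [-0.1, -0.3, -1.0]
opening: 0.147
grasp_force: 30.0
```

Emit:
move_arm:
  increments:
    - {"xyz":[12.5,-30.5,0],"roll":0,"grip":0}
    - {"xyz":[12.5,-30.5,0],"roll":0,"grip":0}
    - {"xyz":[12.5,-30.5,0],"roll":0,"grip":0}
    - {"xyz":[12.5,-30.5,0],"roll":0,"grip":0}
    - {"xyz":[12.5,-30.5,0],"roll":0,"grip":0}

```text
time_s: 14.82
position: [0.5626, 0.1784, 0.2411]
tcp_rot: [[0.902, 0.432, -0.001], [0.432, -0.902, -0.0], [-0.001, -0.0, -1.0]]
force: [0.5, -0.7, -1.9]
opening: 0.139
grasp_force: 30.0
```

Emit:
move_arm:
  increments:
    - {"xyz":[0,0,0],"roll":-0.122,"grip":0}
    - {"xyz":[0,0,0],"roll":-0.122,"grip":0}
    - {"xyz":[0,0,0],"roll":-0.122,"grip":0}
    - {"xyz":[0,0,0],"roll":-0.122,"grip":0}
    - {"xyz":[0,0,0],"roll":-0.122,"grip":0}

```text
time_s: 15.23
position: [0.5628, 0.1771, 0.2409]
tcp_rot: [[0.486, 0.874, -0.001], [0.874, -0.486, -0.0], [-0.001, -0.001, -1.0]]
force: [-0.3, -0.7, -1.6]
opening: 0.145
grasp_force: 30.0
```

Emit:
move_arm:
  increments:
    - {"xyz":[0,0,0],"roll":-0.122,"grip":0}
    - {"xyz":[0,0,0],"roll":-0.122,"grip":0}
    - {"xyz":[0,0,0],"roll":-0.122,"grip":0}
    - {"xyz":[0,0,0],"roll":-0.122,"grip":0}
    - {"xyz":[0,0,0],"roll":-0.122,"grip":0}

```text
time_s: 15.65
position: [0.5629, 0.1768, 0.241]
tcp_rot: [[-0.102, 0.995, -0.001], [0.995, 0.102, -0.0], [0.0, -0.001, -1.0]]
force: [-0.7, 0.3, -1.7]
opening: 0.141
grasp_force: 30.0
```

Emit:
move_arm:
  increments:
    - {"xyz":[0,0,0],"roll":-0.122,"grip":0}
    - {"xyz":[0,0,0],"roll":-0.122,"grip":0}
    - {"xyz":[0,0,0],"roll":-0.122,"grip":0}
    - {"xyz":[0,0,0],"roll":-0.122,"grip":0}
    - {"xyz":[0,0,0],"roll":-0.122,"grip":0}

```text
time_s: 16.07
position: [0.5629, 0.1768, 0.2409]
tcp_rot: [[-0.653, 0.757, -0.001], [0.757, 0.653, -0.0], [0.001, -0.001, -1.0]]
force: [-0.5, -0.4, -1.9]
opening: 0.141
grasp_force: 30.0
```

Emit:
move_arm:
  increments:
    - {"xyz":[0,0,0],"roll":-0.122,"grip":0}
    - {"xyz":[0,0,0],"roll":-0.122,"grip":0}
    - {"xyz":[0,0,0],"roll":-0.122,"grip":0}
    - {"xyz":[0,0,0],"roll":-0.122,"grip":0}
    - {"xyz":[0,0,0],"roll":-0.122,"grip":0}

```text
time_s: 16.48
position: [0.5629, 0.1768, 0.241]
tcp_rot: [[-0.969, 0.246, -0.001], [0.246, 0.969, -0.0], [0.001, -0.0, -1.0]]
force: [-0.1, -0.4, -1.0]
opening: 0.142
grasp_force: 30.0
```

Emit:
move_arm:
  increments:
    - {"xyz":[0,1.5,35],"roll":0,"grip":0}
    - {"xyz":[0,0,30],"roll":0,"grip":0}
    - {"xyz":[0,0,20],"roll":0,"grip":0}
    - {"xyz":[0,0,6],"roll":0,"grip":0}
    - {"xyz":[0,0,3],"roll":0,"grip":0}

```text
time_s: 16.9
position: [0.5627, 0.1781, 0.1457]
tcp_rot: [[-0.968, 0.252, -0.004], [0.252, 0.968, -0.0], [0.004, -0.001, -1.0]]
force: [0.8, -0.9, -0.9]
opening: 0.143
grasp_force: 30.0
```

Emit:
move_arm:
  increments:
    - {"xyz":[0,0,2],"roll":0,"grip":0}
    - {"xyz":[0,0,2],"roll":0,"grip":0}
    - {"xyz":[0,0,2],"roll":0,"grip":0}

```text
time_s: 17.15
position: [0.5634, 0.1789, 0.1431]
tcp_rot: [[-0.968, 0.252, -0.001], [0.252, 0.968, 0.001], [0.001, 0.001, -1.0]]
force: [-7.0, 2.4, 12.1]
opening: 0.144
grasp_force: 30.0
```

Contact is where I predicted it. I press the stamp into the tilt as before.

Emit:
move_arm:
  increments:
    - {"xyz":[2,0,3],"roll":0,"grip":0}
    - {"xyz":[2,0,3],"roll":0,"grip":0}
    - {"xyz":[2,0,3],"roll":0,"grip":0}

```text
time_s: 17.4
position: [0.5565, 0.1809, 0.1349]
tcp_rot: [[-0.968, 0.252, -0.002], [0.252, 0.968, 0.001], [0.002, 0.001, -1.0]]
force: [-8.1, 1.6, 10.5]
opening: 0.143
grasp_force: 30.0
```

Emit:
move_arm:
  increments:
    - {"xyz":[2,0,3],"roll":0,"grip":0}
    - {"xyz":[2,0,3],"roll":0,"grip":0}

```text
time_s: 17.57
position: [0.5519, 0.1819, 0.1283]
tcp_rot: [[-0.968, 0.252, -0.003], [0.252, 0.968, 0.001], [0.004, 0.001, -1.0]]
force: [-6.7, 2.2, 7.5]
opening: 0.141
grasp_force: 30.0
```

Emit:
move_arm:
  increments:
    - {"xyz":[1,0,3],"roll":0,"grip":0}
    - {"xyz":[0,0,0],"roll":0,"grip":40}
    - {"xyz":[0,0,0],"roll":0,"grip":40}
    - {"xyz":[0,0,0],"roll":0,"grip":40}
    - {"xyz":[0,0,0],"roll":0,"grip":40}

```text
time_s: 17.98
position: [0.5548, 0.181, 0.124]
tcp_rot: [[-0.968, 0.252, 0.003], [0.252, 0.968, 0.0], [-0.003, 0.001, -1.0]]
force: [0.1, -0.6, 0.2]
opening: 0.354
grasp_force: 0.0
```

Emit:
move_arm:
  increments:
    - {"xyz":[0,0,-10],"roll":0,"grip":40}
    - {"xyz":[0,0,-30],"roll":0,"grip":40}
    - {"xyz":[0,0,-40],"roll":0,"grip":40}
    - {"xyz":[0,0,-40],"roll":0,"grip":40}

```text
time_s: 18.32
position: [0.553, 0.1808, 0.2443]
tcp_rot: [[-0.968, 0.252, -0.002], [0.252, 0.968, -0.0], [0.002, -0.001, -1.0]]
force: [0.4, 0.3, -0.6]
opening: 0.398
grasp_force: 0.0
```

Emit:
move_arm:
  increments:
    - {"xyz":[-10,-38,0],"roll":0,"grip":40}
    - {"xyz":[-10,-38,0],"roll":0,"grip":40}
    - {"xyz":[-10,-38,0],"roll":0,"grip":40}
    - {"xyz":[-10,-38,0],"roll":0,"grip":40}
    - {"xyz":[-10,-38,0],"roll":0,"grip":40}

```text
time_s: 18.73
position: [0.5541, -0.0172, 0.2443]
tcp_rot: [[-0.968, 0.252, 0.002], [0.252, 0.968, -0.001], [-0.002, -0.0, -1.0]]
force: [0.7, -0.4, -0.4]
opening: 0.401
grasp_force: 0.0
```

```bash
python3 - <<'E'
from h import *
ims=[]
for n in("top","side"):
    p,d=bot.capture(n);P=w2px(n,[[.5,.195,.08]])[0].astype(int)
    ims.append(cv2.resize(p[P[1]-75:P[1]+75,P[0]-75:P[0]+75,::-1],(390,390),interpolation=cv2.INTER_CUBIC))
    for l in ("stamp_red1","stamp_blue"):
        for r in bot.spot_in(l,n):print(n,l,round(r["conf"],2),c2w(n,r["at"]).round(3))
cv2.imwrite("pics/two.png",np.hstack(ims))
E
```

```text
top stamp_red1 0.94 [0.456 0.204 0.076]
top stamp_red1 0.81 [0.524 0.182 0.11 ]
top stamp_red1 0.67 [ 0.37  -0.142  0.014]
top stamp_blue 0.64 [ 0.451 -0.245  0.018]
side stamp_red1 0.84 [0.52  0.197 0.105]
side stamp_red1 0.72 [0.455 0.212 0.074]
side stamp_blue 0.88 [ 0.455 -0.232  0.013]
side stamp_blue 0.6 [0.519 0.198 0.106]
```

View pics/two.png

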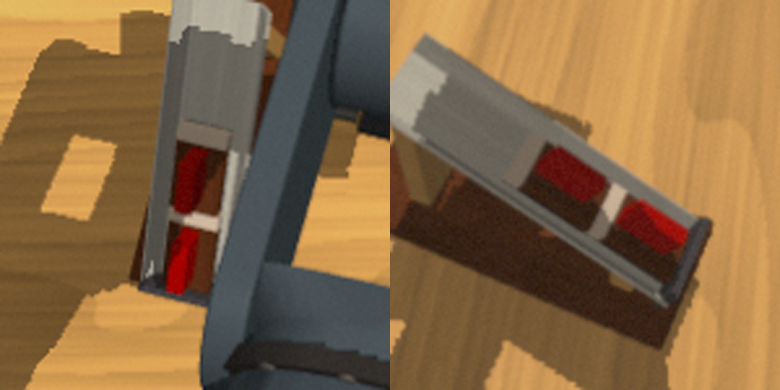

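Both stamps lie in line and flat, with white bands up the slope at (205,135) and (190,218) in the left half. I do a quick numeric check of positions along the bed before handing in.

Emit:
move_arm:
  increments:
    - {"xyz":[0,-38,0],"roll":0,"grip":40}
    - {"xyz":[0,-38,0],"roll":0,"grip":40}
    - {"xyz":[0,0,0],"roll":0,"grip":40}
    - {"xyz":[0,0,0],"roll":0,"grip":40}

```text
time_s: 19.37
position: [0.5347, -0.0888, 0.2432]
tcp_rot: [[-0.967, 0.253, 0.0], [0.253, 0.967, 0.0], [-0.0, 0.0, -1.0]]
force: [-0.2, 1.5, 0.3]
opening: 0.405
grasp_force: 0.0
```

```bash
python3 - <<'E'
from h import *
p,d=bot.capture("side")
a=np.radians(-14.5);t=np.radians(28)
x=np.array([np.cos(t)*np.cos(a),np.cos(t)*np.sin(a),np.sin(t)]);y=np.array([-np.sin(a),np.cos(a),0]);z=np.cross(x,y)
o=np.array([.4333,.2117,.0324])
for n in("side","top"):
    p,d=bot.capture(n)
    for r in bot.trace("stamp_red1",n):
        P,u,v=mask2w(n,r["mask"],d);A=(P-o)@np.c_[x,y,z]*1000
        if np.median(A[:,0])>200 or np.median(P[:,1])<.1: continue
        c=p[v,u].astype(int);red=(c[:,0]>90)&(c[:,1]<60)&(A[:,2]>40)
        b=(A[:,2]>12)&(A[:,2]<20)
        print(n,round(r["conf"],2),"x ext",np.percentile(A[:,0],[2,98]).round(),"bar top",A[red].mean(0).round(1),"block top z",np.median(A[b,2]).round(1),"x",np.percentile(A[b,0],[2,98]).round())
print(bot.read_state()["time_s"])
E
```

```text
side 0.82 x ext [ 1. 71.] bar top [37.6  4.6 46. ] block top z 15.2 x [ 0. 71.]
side 0.61 x ext [ 71. 144.] bar top [108.4   5.6  46.4] block top z 15.2 x [ 71. 144.]
top 0.94 x ext [ 73. 145.] bar top [110.8  -0.3  46.8] block top z 15.7 x [ 72. 145.]
top 0.88 x ext [ 7. 70.] bar top [41.1  0.  47. ] block top z 16.0 x [ 7. 71.]
19.6167
```

The stamps sit about 36 and 108 mm up the bed, within about 6 mm of the centre line and flat. The blue stamp has not moved.

```bash
python3 -c "
from rig import bot
print(bot.hand_in())"
```

```text
the job is handed in; nothing more can be done
None
```

I handed the job in at about 20 s: both red stamps measured flat at the stop (about 36 and 108 mm up the bed) with white bands up the slope and the blue stamp unmoved; the hand-in returned no verdict.

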